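# Snap the supply box lid shut all round

## Task

Press down the four raised rim sections of the lid on the larger clear supply box, one after another, until each has snapped shut flush with the lid. Press only: do not lift, carry or shove the box. Leave the smaller box's lid sections raised and everything else standing where it is.

Things in the scene. Friction and masses are not known exactly. Their poses are not given: they have to be found in the camera images.
- big: the larger box, of clear plastic with grey lid and binder clips inside, 200 (its x) x 150 (its y) x 80 mm to the lid's flat top, about 1.2 kg, standing loose. Origin at the centre of its underside, z up. The lid is on it; its centre panel and four corner pieces are fixed and lie at 80 mm; between the corners, one hinged rim section on each of the four sides is still raised
- small: the smaller box of the same make, 130 (its x) x 110 (its y) x 60 mm, about 0.5 kg, standing loose. Origin at the centre of its underside, z up. Only its two short sides (+x and -x) have hinged rim sections, both raised; they stay raised
- big_far (a joint): rim section of the larger box's lid, on the side facing +x in the box's own frame, hinged on the edge of the lid's centre panel. Angle in rad: 0 = raised (the start; outer edge about 13 mm above the lid), 0.40 = shut and flush, on a hard stop. It springs back up if let go before about 0.25 and snaps shut by itself beyond. It takes about 8 N straight down at the press point to start it, then less and less
- big_far_press (a point): press point on the upper face of the larger box's +x section, in the middle of its length, 24 mm outward from its hinge line and about 12 mm in from its outer edge; it moves with the section. When the section is shut it lies at the height of the lid's top (80 mm above the work surface), about 9 mm lower than at the start. The section is 64 mm long by 35 mm wide and 4 mm thick
- big_left (a joint): rim section of the larger box's lid, on the side facing +y in the box's own frame, hinged on the edge of the lid's centre panel. Angle in rad: 0 = raised (the start; outer edge about 13 mm above the lid), 0.40 = shut and flush, on a hard stop. It springs back up if let go before about 0.25 and snaps shut by itself beyond. It takes about 8 N straight down at the press point to start it, then less and less
- big_left_press (a point): press point on the upper face of the larger box's +y section, in the middle of its length, 24 mm outward from its hinge line and about 12 mm in from its outer edge; it moves with the section. When the section is shut it lies at the height of the lid's top (80 mm above the work surface), about 9 mm lower than at the start. The section is 114 mm long by 35 mm wide and 4 mm thick
- big_near (a joint): rim section of the larger box's lid, on the side facing -x in the box's own frame, hinged on the edge of the lid's centre panel. Angle in rad: 0 = raised (the start; outer edge about 13 mm above the lid), 0.40 = shut and flush, on a hard stop. It springs back up if let go before about 0.25 and snaps shut by itself beyond. It takes about 8 N straight down at the press point to start it, then less and less
- big_near_press (a point): press point on the upper face of the larger box's -x section, in the middle of its length, 24 mm outward from its hinge line and about 12 mm in from its outer edge; it moves with the section. When the section is shut it lies at the height of the lid's top (80 mm above the work surface), about 9 mm lower than at the start. The section is 64 mm long by 35 mm wide and 4 mm thick
- big_right (a joint): rim section of the larger box's lid, on the side facing -y in the box's own frame, hinged on the edge of the lid's centre panel. Angle in rad: 0 = raised (the start; outer edge about 13 mm above the lid), 0.40 = shut and flush, on a hard stop. It springs back up if let go before about 0.25 and snaps shut by itself beyond. It takes about 8 N straight down at the press point to start it, then less and less
- big_right_press (a point): press point on the upper face of the larger box's -y section, in the middle of its length, 24 mm outward from its hinge line and about 12 mm in from its outer edge; it moves with the section. When the section is shut it lies at the height of the lid's top (80 mm above the work surface), about 9 mm lower than at the start. The section is 114 mm long by 35 mm wide and 4 mm thick
- small_far (a joint): rim section of the smaller box's lid, on the side facing +x in the box's own frame, hinged on the edge of the lid's centre panel. Angle in rad: 0 = raised (the start; outer edge about 11 mm above the lid), 0.40 = shut and flush, on a hard stop. It springs back up if let go before about 0.25 and snaps shut by itself beyond. It takes about 8 N straight down at the press point to start it, then less and less
- small_far_press (a point): press point on the upper face of the smaller box's +x section, in the middle of its length, 24 mm outward from its hinge line and about 7 mm in from its outer edge; it moves with the section. When the section is shut it lies at the height of the lid's top (60 mm above the work surface), about 9 mm lower than at the start. The section is 34 mm long by 30 mm wide and 4 mm thick
- small_near (a joint): rim section of the smaller box's lid, on the side facing -x in the box's own frame, hinged on the edge of the lid's centre panel. Angle in rad: 0 = raised (the start; outer edge about 11 mm above the lid), 0.40 = shut and flush, on a hard stop. It springs back up if let go before about 0.25 and snaps shut by itself beyond. It takes about 8 N straight down at the press point to start it, then less and less
- small_near_press (a point): press point on the upper face of the smaller box's -x section, in the middle of its length, 24 mm outward from its hinge line and about 7 mm in from its outer edge; it moves with the section. When the section is shut it lies at the height of the lid's top (60 mm above the work surface), about 9 mm lower than at the start. The section is 34 mm long by 30 mm wide and 4 mm thick
- glue_stick: white glue stick standing upright between the boxes, 28 mm across, 88 mm high; origin at the centre of its foot
- tape_roll: roll of brown tape lying flat, 100 mm across, 24 mm high; origin at the centre of its underside
- eraser: dark rubber eraser, 55 x 24 x 14 mm; origin at the centre of its underside
- note_block: block of note paper, 76 x 76 x 35 mm; origin at the centre of its underside
- disc_tub: round black disc tub, 132 mm across, 90 mm high; origin at the centre of its underside
- wipes: white canister of wipes, 84 mm across, 180 mm high; origin at the centre of its underside
- clip_cup: black cup, 72 mm across, 75 mm high; origin at the centre of its underside
- stapler: black stapler, 150 x 36 x 60 mm, lying along its x; origin at the centre of its underside

How it is judged:
At the end, for the whole second after the job is handed in: All four rim sections of the larger box are shut (joint above 0.35 of 0.40 rad, within about 2 mm of flush); that box stands flat and at rest within 30 mm of where it started; both sections of the smaller box are still raised (below 0.08 rad) and it is within 20 mm of where it started (value of joint each of big_far, big_left, big_near, big_right above 0.35 rad and value of joint each of small_far, small_near below 0.08 rad and distance of big from where it was at the start of the episode below 0.03 m and height (world z) of big below 0.006 m and angle between each of big, small's own z axis and vertical below 0.05 rad and linear speed of big below 0.01 m/s and distance of small from where it was at the start of the episode below 0.02 m); the robot touches nothing.
It fails at once if the larger box is lifted or tipped (15 mm or 0.15 rad) (height (world z) of big above 0.015 m or angle between big's own z axis and vertical above 0.15 rad).
It fails at once if the larger box is shoved more than 30 mm (distance of big from where it was at the start of the episode above 0.03 m).
It fails at once if a section of the smaller box is pressed down (beyond 0.2 rad) (value of joint any of small_far, small_near above 0.2 rad).
It fails at once if the smaller box is moved more than 20 mm (distance of small from where it was at the start of the episode above 0.02 m).
It fails at once if another thing on the table is moved more than 20 mm or tipped over (distance of any of glue_stick, tape_roll, eraser, note_block, disc_tub, wipes, clip_cup, stapler from where it was at the start of the episode above 0.02 m or angle between any of glue_stick, tape_roll, eraser, note_block, disc_tub, wipes, clip_cup, stapler's own z axis and vertical above 0.3 rad).
It also fails if it takes over 56 s, if anything falls off the work surface, if the arm or the gripper's body presses on something with over 40 N, if the wrist force passes 120 N, or if a joint passes its speed limit or range.

## Robot

A 6-joint arm with a two-finger parallel gripper is mounted at the origin on the work surface. World frame = base frame: x ahead of the robot, y to its left, z up, the work surface at z = 0. Lengths are in m, angles in rad, forces in N, time in s.
With the tool pointing down it reaches from about 0.375 to 0.9 m from the base axis. Payload 3.1 kg.
Tool frame: the origin (TCP) lies at the very end of the fingers, on their centre line; the grasp point (between the pads) lies 19 mm behind it (robot.grip_depth is the distance from the TCP to the grasp point, in m); z points along the fingers, y is the direction in which the jaws open and shut (so a half turn about z gives the same grasp; the last joint's range is limited). The gripper opens to 87 mm and grips with 3 to 60 N. Pads are 19 mm wide; open, the fingers measure 117 mm over their backs; the gripper's body (75 mm by 190 mm) begins 51 mm behind the grasp point.
Start: joints at [1.012, 0.527, 1.433, -0, 1.181, -0.178], TCP at [0.232, 0.58, 0.223] pointing down, gripper open.
Joint ranges: [-3.08, 3.08], [-0.75, 2.2], [0.22, 2.44], [-1.43, 4.57], [0, 2.65], [-2.85, 2.85]. Speed limits (rad/s): [2.79, 2.79, 3.14, 3.14, 3.14, 3.14].

## Interface

Orientations are given as a unit quaternion [x, y, z, w].
In Python, from rig import robot gives the robot as it stands.
- The arm moves only by the tool drive_tool, never from a script. Its argument "series" is a list of rows, each a list of 7 numbers: the shift along the tool's x, y, z in m, then the turn, a rotation vector about the tool's x, y, z in degrees, then the opening, from 0 (shut) to 1 (fully open). A call has 1 to 5 rows; each row shifts and turns the commanded pose from where the row before left it, along the tool's axes as they then stand; what a row does not reach is not made up. A row lasts 1/8 s, in which the tool goes at most 62.5 mm and 10.7 degrees, less where a joint would pass 70% of its speed; a pose out of reach is approached as far as the arm can. A call is refused whole if a number of a shift passes 0.0625 or a number of a turn 10.7, either way. A call with a gripper value outside its range is refused whole. The fingers move at their own pace and stop on an object; "squeeze" is the grip in N (left out, the last holds). Time passes only in rows, so rows that do not move let the fingers close. It gives the time, the measured TCP pose, the force and the opening at its end, in the units of the state.
- robot.get_obs(): the state, without advancing time (a new reading comes with each control period).
- robot.camera(name): name is "scene" or "top" or "wrist"; returns (picture, depth): 420x560x3 uint8, blue, green, red; 420x560 float32, m along the optical axis (not along the pixel's ray), 0 where there is no reading.
- robot.camera_model(name): a dict with "fx", "fy", "cx", "cy" (pixels), "R" (3x3) and "t" (3): a world point X has camera coordinates R X + t. Camera axes: x right, y down, z forward; pixel columns grow to the right and rows downward; lengths in m; the calibration is good to about 2 mm. The wrist camera is an equidistant fisheye: a pixel r from the principal point sees the ray r / f radians off the axis. A picture is of the moment at which its call begins: read the wrist's pose just before it. camera_model takes no time and is no camera call; for the wrist camera it gives the pose at the moment of the call.
- robot.hand_in(): hands the job in, once; it reports no verdict.
The state is a dict: "time": time; "q": joint angles; "joint_velocities": joint speeds; "joint_torque": joint torques, N m; "position": TCP position; "tool_rot": TCP orientation; "ft_force": force on the tool from outside, world axes, zero at the start; "moment": the same for the moment, N m; "grip_width": finger opening in m.
Only numpy, scipy, OpenCV 4.12 (cv2) and the standard library are available. Lean on these libraries where they do the work, as an engineer would, in place of code of your own. Each camera call takes 0.05 s, during which the arm holds its last target. There are 200 camera calls.

## Working session

There is one attempt and no reset: what is moved stays moved. The work goes in short steps, Python scripts to look and compute and a tool call to move; the robot and the scene stay as the last step left them, time stands still between calls to the robot, and variables do not carry over. Pictures are saved under pics/ and viewed, about 8 in all and at most 12, crops included, and the job is handed in when it is done.

Besides the shell and the picture viewer there is one more tool, called after "Emit:" as name(argument=value, ...) on one line, values as JSON. drive_tool: Moves the arm, as the interface text tells. Its arguments: {"type":"object","properties":{"series":{"type":"array"},"squeeze":{"type":"number"}},"required":["series"]}

```bash
ls; mkdir -p pics
python3 - <<'E'
from rig import robot
import cv2,numpy as np
for n in ("top","scene"):
    p,d=robot.camera(n); cv2.imwrite(f"pics/{n}0.png",p); np.save(f"pics/{n}0.npy",d)
    m=robot.camera_model(n); print(n,m)
o=robot.get_obs(); print(o)
E
```

```text
pics
top {'fx': 528.5410374554016, 'fy': 528.5410374554016, 'cx': 272.00494562381976, 'cy': 204.3453562406203, 'R': array([[ 0.01367963, -0.99989266, -0.00524667],
       [-0.99426405, -0.01304561, -0.10615467],
       [ 0.10607483,  0.00666873, -0.99433579]]), 't': array([0.00474548, 0.60087272, 1.25853472])}
scene {'fx': 481.89850784005915, 'fy': 481.89850784005915, 'cx': 274.26137390282895, 'cy': 213.17226524838708, 'R': array([[-0.24469262,  0.96941243,  0.01910678],
       [ 0.63480472,  0.17506624, -0.75257875],
       [-0.73290415, -0.17202139, -0.658225  ]]), 't': array([ 0.13423817, -0.31517477,  1.6588561 ])}
{'time': 0.1, 'q': array([ 1.01153339e+00,  5.28342291e-01,  1.43376908e+00,  2.66567770e-05,
        1.18137199e+00, -1.78490612e-01]), 'joint_velocities': array([ 0.0014248 , -0.00144616, -0.00430894, -0.0010247 ,  0.00106461,
       -0.00039426]), 'joint_torque': array([ 3.01586169e-04, -4.40986347e+01, -1.77150518e+01,  6.34845207e-02,
        5.33581933e-02, -2.93758865e-05]), 'position': array([0.23188568, 0.57969633, 0.22169008]), 'tool_rot': array([ 1.89242988e-01,  9.81929833e-01, -8.77317908e-04, -3.52360697e-04]), 'ft_force': array([-0.39660914,  0.67402125, -0.07038857]), 'moment': array([-0.02055883,  0.00655804, -0.01696504]), 'grip_width': 0.0876281647785578}
```

View pics/top0.png

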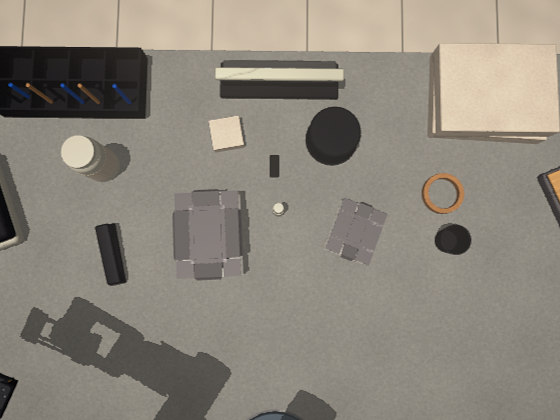

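View pics/scene0.png

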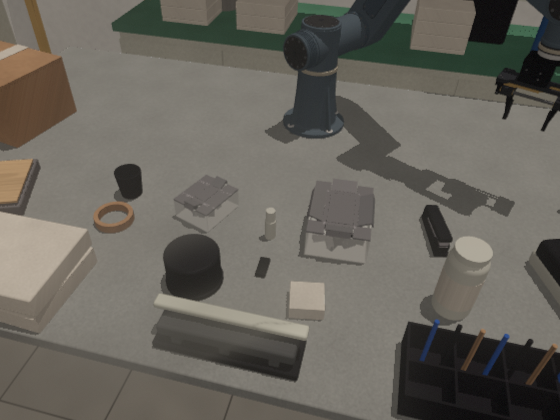

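The top view shows the big box at about cols 173–247, rows 190–278, with its long side close to world x. The glue stick is at (279,209), the small box at (356,231) and the stapler at (110,255). Next I'll measure the lid pose from depth.

```bash
cat > h.py <<'E'
import numpy as np,cv2
from rig import robot
def cloud(n,d):
    m=robot.camera_model(n); v,u=np.mgrid[:420,:560]
    P=np.stack([(u-m['cx'])/m['fx']*d,(v-m['cy'])/m['fy']*d,d],-1)
    return (P-m['t'])@m['R']
E
python3 - <<'E'
from h import *
p=cv2.imread('pics/top0.png');d=np.load('pics/top0.npy');P=cloud('top',d)
def rep(nm,r0,r1,c0,c1,lo,hi):
    Q=P[r0:r1,c0:c1];z=Q[...,2];m=((z>lo)&(z<hi)).astype(np.uint8)
    n,l,s,_=cv2.connectedComponentsWithStats(m);k=1+s[1:,4].argmax();m=l==k
    q=Q[m][:,:2].astype(np.float32);print(nm,m.sum(),cv2.minAreaRect(q*1000),np.round(np.percentile(Q[m][:,2],[5,50,95]),4))
rep('big',175,295,160,262,.065,.11); rep('big80',175,295,160,262,.074,.0835)
rep('small',190,275,315,400,.045,.09)
rep('glue',195,222,265,295,.05,.12);rep('staple',215,295,90,130,.02,.09)
rep('note',105,160,200,250,.02,.06)
Q=P[185:285:3,165:255:3,2];print('\n'.join(' '.join('%3d'%(1000*x) for x in r) for r in Q))
big=cv2.resize(p[175:295,160:300],None,fx=5,fy=5,interpolation=cv2.INTER_CUBIC);cv2.imwrite('pics/c1.png',big)
E
```

```text
big 5776 ((524.0037841796875, 162.5838165283203), (211.3330841064453, 161.30552673339844), 3.179030418395996) [0.0769 0.082  0.093 ]
big80 3453 ((524.09619140625, 162.1907958984375), (199.9422149658203, 150.13819885253906), 3.5127298831939697) [0.0763 0.0801 0.083 ]
small 2598 ((537.4893188476562, -189.0079345703125), (110.57347106933594, 142.665771484375), 69.61290740966797) [0.056  0.0605 0.068 ]
glue 109 ((586.813720703125, -3.099946975708008), (23.519676208496094, 26.394285202026367), 0.9500730037689209) [0.0544 0.0867 0.0917]
staple 968 ((473.734375, 402.2439880371094), (147.3614959716797, 36.83207702636719), 13.543428421020508) [0.0317 0.0529 0.061 ]
note 950 ((777.9006958007812, 128.5987548828125), (77.48814392089844, 75.89414978027344), 10.468727111816406) [0.0302 0.0349 0.0391]
 -2   3   3   1   0  -1   0   3   1   3   0   2   0  -1   0   0  -3   2   0  -4  -2  -1   1   6  -3   3  -3  -1  -3   4
  0   0  -2  -4   2   0   0   2  -2   0   2   3  -2  -2   6   0   4  -1   5  -3   0  -2   0   2   1   0   0   0   0  -1
  0   0   0   0   1   1  -2  -5   0   0  89  89  91  91  94  9
[... 3078 characters left out ...]
 80  79  75  79  77  88  88  85  86  85  86  88  86  91  86  84  79  77  81  78  82   1   3   6  -2
  5   3  -2   1  77  82  78  77  77  79  82 1315  88  89  87  92  93  88  87  84  77  77  78  80  77  84   9  -5   2  -1
 -1   0   0  -2  79  79  78  81  82  78  89  92  88  92  90  87  92  90  94  93  81  81  78  78  83  77  -2  -3   0   0
  6   0  -3   0  79  83  82  81  80  -3  91  90  89  84  85  86  88  81  82   4  -1  -1  -4   0   0   1   1   3   0   0
 -1   0  -1   1   0  -1  -5   1   0   4  -4   0   2   1   0   1   0   0  -3  -3   3   4   0  -2   0  -5   0   3  -2  -2
  2  -1   0  -2   0   0  -3   1  -2   2   0  -2  -1  -1  -1   2  -2  -2   3   1   3  -4  -4  -1   0  -1   0   1  -1  -1
```

View pics/c1.png

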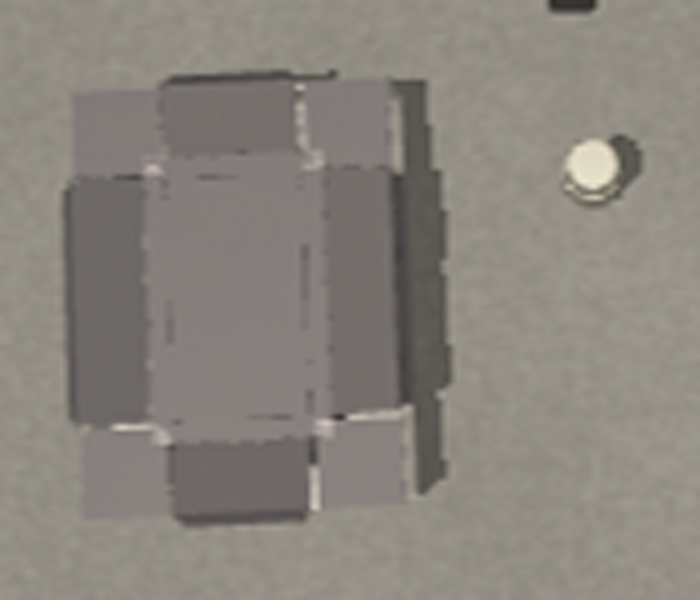

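Big box: centre (0.524, 0.162), yaw about +3.4°. I'll shut the fingers and align the tool with the box, so tool x = −box x, tool y = +box y and tool z is down. Then I'll travel high.

Emit:
drive_tool(series=[[0,0,0,0,0,-8.4,0],[0,0,0,0,0,-8.4,0],[0,0,0,0,0,-8.4,0],[-0.033,-0.0467,0,0,0,0,0],[-0.033,-0.0467,0,0,0,0,0]], squeeze=10)

```text
time: 0.72
position: [0.3037, 0.49, 0.222]
tool_rot: [-0.031, 1.0, -0.0, -0.0]
ft_force: [0.5, 0.2, 0.4]
grip_width: 0.0448
```

Emit:
drive_tool(series=[[-0.033,-0.0467,0,0,0,0,0],[-0.033,-0.0467,0,0,0,0,0],[-0.033,-0.0467,0,0,0,0,0],[-0.033,-0.0467,0,0,0,0,0],[-0.033,-0.0467,0,0,0,0,0]])

```text
time: 1.35
position: [0.4829, 0.2659, 0.2223]
tool_rot: [-0.029, 1.0, -0.0, -0.0]
ft_force: [0.0, 1.1, 0.3]
grip_width: 0.0016
```

Emit:
drive_tool(series=[[-0.033,-0.0467,0,0,0,0,0],[0,0,0,0,0,0,0]])

```text
time: 1.6
position: [0.5207, 0.2196, 0.2222]
tool_rot: [-0.027, 1.0, -0.0, 0.001]
ft_force: [-0.7, 0.3, -0.8]
grip_width: 0.0001
```

```bash
cat > st.py <<'E'
import numpy as np
from rig import robot
from scipy.spatial.transform import Rotation as Ro
o=robot.get_obs();R=Ro.from_quat(o['tool_rot']).as_matrix();p=o['position']
print('t',o['time'],p.round(4),'F',o['ft_force'].round(1),'grip',round(o['grip_width'],4))
print('tool x,y,z',R.T.round(4).tolist())
a=np.deg2rad(3.4);u=np.array([np.cos(a),np.sin(a),0]);v=np.array([-u[1],u[0],0]);c=np.array([.524,.162,.10])
for n,P in dict(left=c+.061*v,right=c-.061*v,far=c+.088*u,near=c-.088*u).items(): print(n,(R.T@(P-p)).round(4))
E
python3 st.py
```

```text
t 1.6 [0.5207 0.2196 0.2222] F [-0.7  0.3 -0.8] grip 0.0001
tool x,y,z [[-0.9986, -0.0531, -0.0012], [-0.0531, 0.9986, -0.0006], [0.0013, -0.0006, -1.0]]
left [0.0002 0.0034 0.1222]
right [-0.0005 -0.1186  0.1223]
far [-0.0881 -0.0571  0.1224]
near [ 0.0879 -0.0581  0.1222]
```

Emit:
drive_tool(series=[[0,0.003,0.05,0,0,0,0],[0,0,0.05,0,0,0,0],[0,0,0.017,0,0,0,0],[0,0,0,0,0,0,0]])

```text
time: 2.1
position: [0.5167, 0.2263, 0.1048]
tool_rot: [-0.03, 1.0, -0.0, -0.001]
ft_force: [0.3, -0.6, 1.3]
grip_width: 0.0004
```

Emit:
drive_tool(series=[[0,0,0.006,0,0,0,0],[0,0,0.006,0,0,0,0],[0,0,0.006,0,0,0,0]])

```text
time: 2.48
position: [0.5187, 0.2268, 0.0889]
tool_rot: [-0.029, 1.0, 0.001, 0.002]
ft_force: [-1.5, 2.5, 7.8]
grip_width: 0.0003
```

Emit:
drive_tool(series=[[0,0,0.003,0,0,0,0],[0,0,0.002,0,0,0,0],[0,0,0,0,0,0,0]])

```text
time: 2.85
position: [0.5173, 0.2255, 0.0823]
tool_rot: [-0.03, 1.0, -0.0, -0.0]
ft_force: [0.5, 0.4, 0.8]
grip_width: 0.0004
```

The force fell from 7.8 N to 0.8 N, so the section has snapped. Next is the right side.

Emit:
drive_tool(series=[[0,0,-0.035,0,0,0,0],[-0.001,-0.061,0,0,0,0,0],[-0.001,-0.061,0,0,0,0,0],[0,0,0.01,0,0,0,0],[0,0,0,0,0,0,0]])

```text
time: 3.48
position: [0.5259, 0.104, 0.1067]
tool_rot: [-0.029, 1.0, 0.0, -0.001]
ft_force: [1.3, 0.1, 0.1]
grip_width: 0.0006
```

```bash
python3 st.py
```

```text
t 3.475 [0.5259 0.104  0.1067] F [1.3 0.1 0.1] grip 0.0006
tool x,y,z [[-0.9983, -0.0576, 0.0027], [-0.0576, 0.9983, 0.0005], [-0.0027, 0.0003, -1.0]]
left [-0.0014  0.119   0.0067]
right [-0.0016 -0.003   0.0067]
far [-0.0895  0.0581  0.0065]
near [0.0865 0.0578 0.0069]
```

Emit:
drive_tool(series=[[0,-0.003,0.007,0,0,0,0],[0,0,0.006,0,0,0,0],[0,0,0.006,0,0,0,0],[0,0,0.003,0,0,0,0]])

```text
time: 3.98
position: [0.5272, 0.1014, 0.0856]
tool_rot: [-0.03, 1.0, -0.0, 0.0]
ft_force: [-0.0, -1.8, 3.0]
grip_width: 0.0005
```

Emit:
drive_tool(series=[[0,0,0.0025,0,0,0,0],[0,0,0,0,0,0,0]])

```text
time: 4.22
position: [0.5266, 0.1016, 0.0826]
tool_rot: [-0.03, 1.0, 0.0, -0.001]
ft_force: [0.2, 0.0, 0.5]
grip_width: -0.0001
```

That one has snapped too. Now the far side.

Emit:
drive_tool(series=[[0,0,-0.035,0,0,0,0],[-0.044,0.0305,0,0,0,0,0],[-0.044,0.0305,0,0,0,0,0],[0,0,0.01,0,0,0,0],[0,0,0,0,0,0,0]])

```text
time: 4.85
position: [0.609, 0.1672, 0.1064]
tool_rot: [-0.03, 1.0, -0.0, -0.002]
ft_force: [-0.3, 0.1, -0.9]
grip_width: 0.0005
```

```bash
python3 st.py
```

```text
t 4.85 [0.609  0.1672 0.1064] F [-0.3  0.1 -0.9] grip 0.0005
tool x,y,z [[-0.9982, -0.0596, 0.0049], [-0.0596, 0.9982, -0.0003], [-0.0049, -0.0005, -1.0]]
left [0.0851 0.0609 0.0068]
right [ 0.0852 -0.0611  0.0068]
far [-0.0029 -0.0001  0.0064]
near [ 1.731e-01 -1.000e-04  7.200e-03]
```

Emit:
drive_tool(series=[[-0.003,0,0.007,0,0,0,0],[0,0,0.006,0,0,0,0],[0,0,0.006,0,0,0,0],[0,0,0.003,0,0,0,0]])

```text
time: 5.35
position: [0.6161, 0.167, 0.0869]
tool_rot: [-0.029, 1.0, -0.0, 0.002]
ft_force: [2.1, 0.3, 2.8]
grip_width: 0.0005
```

Emit:
drive_tool(series=[[0,0,0.0025,0,0,0,0],[0,0,0,0,0,0,0]])

```text
time: 5.6
position: [0.6128, 0.1674, 0.0827]
tool_rot: [-0.029, 1.0, -0.0, -0.002]
ft_force: [-0.2, 0.7, 0.8]
grip_width: 0.0005
```

Now the near side, 176 mm back.

Emit:
drive_tool(series=[[0,0,-0.035,0,0,0,0],[0.059,0,0,0,0,0,0],[0.059,0,0,0,0,0,0],[0.058,0,0,0,0,0,0],[0,0,0.01,0,0,0,0]])

```text
time: 6.22
position: [0.4308, 0.1569, 0.1083]
tool_rot: [-0.03, 1.0, -0.0, -0.005]
ft_force: [-0.0, 0.7, 0.2]
grip_width: 0.0007
```

Emit:
drive_tool(series=[[0,0,0,0,0,0,0]])

```text
time: 6.35
position: [0.4388, 0.1571, 0.1083]
tool_rot: [-0.03, 1.0, -0.0, -0.0]
ft_force: [0.3, 0.0, 0.5]
grip_width: 0.0004
```

```bash
python3 st.py
```

```text
t 6.35 [0.4388 0.1571 0.1083] F [0.3 0.  0.5] grip 0.0004
tool x,y,z [[-0.9983, -0.0591, 0.0], [-0.0591, 0.9983, -0.0], [-0.0, -0.0, -1.0]]
left [-0.0853  0.0608  0.0083]
right [-0.0853 -0.0612  0.0083]
far [-0.1733 -0.0002  0.0083]
near [ 0.0027 -0.0002  0.0083]
```

Emit:
drive_tool(series=[[0.002,0,0.008,0,0,0,0],[0,0,0.006,0,0,0,0],[0,0,0.006,0,0,0,0],[0,0,0.003,0,0,0,0]])

```text
time: 6.85
position: [0.4364, 0.1569, 0.085]
tool_rot: [-0.029, 1.0, -0.0, -0.001]
ft_force: [-0.7, -0.2, 1.0]
grip_width: 0.0003
```

Emit:
drive_tool(series=[[0,0,0.0025,0,0,0,0],[0,0,0,0,0,0,0]])

```text
time: 7.1
position: [0.4369, 0.157, 0.0828]
tool_rot: [-0.03, 1.0, 0.0, 0.0]
ft_force: [-0.2, 0.7, 0.4]
grip_width: 0.0004
```

Emit:
drive_tool(series=[[0,0,-0.05,0,0,0,0],[0,0,-0.05,0,0,0,0],[0.03,0.047,-0.02,0,0,0,0],[0.03,0.047,0,0,0,0,0],[0.03,0.047,0,0,0,0,0]])

```text
time: 7.72
position: [0.338, 0.2937, 0.2038]
tool_rot: [-0.029, 1.0, 0.001, 0.001]
ft_force: [-0.2, 0.3, 0.7]
grip_width: 0.0004
```

Emit:
drive_tool(series=[[0.02,0.055,0,0,0,0,0],[0.02,0.055,0,0,0,0,0],[0.02,0.055,0,0,0,0,0],[0,0.055,0,0,0,0,0],[0,0,0,0,0,0,0]])

```text
time: 8.35
position: [0.2653, 0.5124, 0.2032]
tool_rot: [-0.032, 0.999, 0.002, 0.001]
ft_force: [0.6, -0.8, -0.7]
grip_width: 0.0008
```

Run:
```python
from h import *
import cv2
p,d=robot.camera("top");cv2.imwrite('pics/top1.png',p);P=cloud('top',d);np.save('pics/top1.npy',d)
P0=cloud('top',np.load('pics/top0.npy'))
for nm,P_ in(('before',P0),('after',P)):
  for k,(r0,r1,c0,c1,lo,hi) in dict(big=(175,295,160,262,.065,.11),small=(190,275,315,400,.045,.09)).items():
    Q=P_[r0:r1,c0:c1];z=Q[...,2];m=((z>lo)&(z<hi)).astype(np.uint8);m=cv2.morphologyEx(m,cv2.MORPH_OPEN,np.ones((3,3)))>0
    print(nm,k,cv2.minAreaRect((Q[m][:,:2]*1000).astype(np.float32)))
  a=np.deg2rad(3.4);u=np.array([np.cos(a),np.sin(a)]);v=np.array([-u[1],u[0]])
  X=P_[...,:2]-[.524,.162];A=X@u;B=X@v;z=P_[...,2];ok=(z>.06)&(z<.12)
  for n,m in dict(far=(A>.083)&(A<.098)&(abs(B)<.025),near=(A<-.083)&(A>-.098)&(abs(B)<.025),left=(B>.058)&(B<.073)&(abs(A)<.05),right=(B<-.058)&(B>-.073)&(abs(A)<.05),panel=(abs(A)<.05)&(abs(B)<.03)).items(): print('  ',n,(m&ok).sum(),round(1000*np.median(z[m&ok]),1))
D=abs(P[...,2]-P0[...,2]);
p2,_=robot.camera("scene");cv2.imwrite('pics/scene1.png',cv2.resize(p2[150:330,100:480],None,fx=2,fy=2))
o=robot.get_obs();print(o['time'],o['position'],o['ft_force'])
```

```text
before big ((524.1568603515625, 162.59228515625), (211.02658081054688, 161.30551147460938), 3.1790335178375244)
before small ((537.4893798828125, -189.0079345703125), (110.573486328125, 142.6658172607422), 69.61292266845703)
   far 142 90.1
   near 144 90.6
   left 298 90.5
   right 274 90.3
   panel 1086 80.6
after big ((524.3516845703125, 162.66249084472656), (205.8353729248047, 156.80422973632812), 3.3804666996002197)
after small ((537.2683715820312, -188.91531372070312), (110.62362670898438, 141.92002868652344), 69.8091049194336)
   far 134 79.5
   near 135 79.6
   left 272 80.0
   right 275 80.1
   panel 1085 80.7
8.45 [0.26500622 0.50815399 0.20258357] [ 0.3021739  -0.54006571 -0.44552247]
```

View pics/scene1.png

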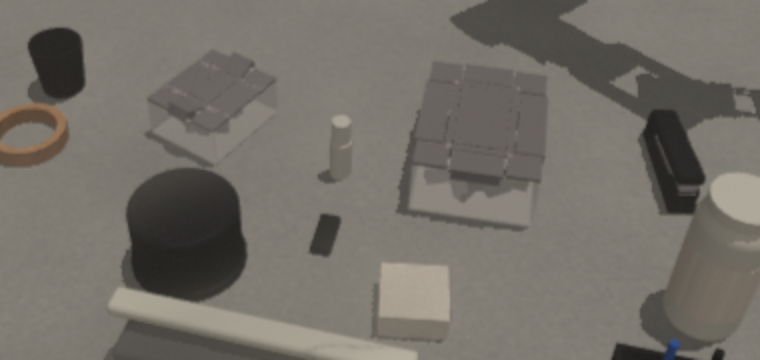

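View pics/top1.png

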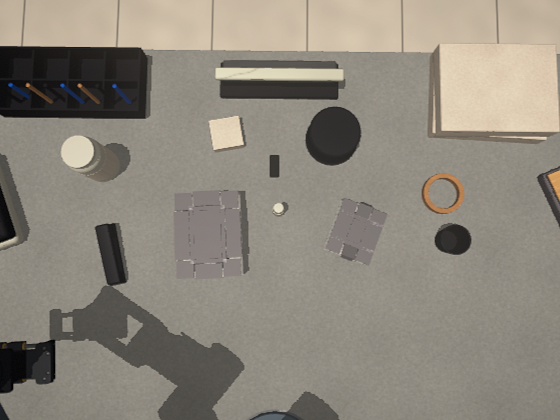

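Both views show the large lid flush on all four sides (cols 174–243, rows 191–278). The small box at (356,231) and everything else stand where they were, and the arm is clear.

```bash
python3 -c "
from rig import robot
print(robot.hand_in())"
```

```text
the job is handed in; nothing more can be done
None
```

All four rim sections of the larger box are shut, pressed one after another (left, right, far, near) with closed fingers. The arm then backed off and I handed the job in at about 8.5 s.

- **Large lid:** in the last top-camera check, all four sections measured 79.5–80.1 mm, against 80.7 mm for the centre panel. They stood at about 90 mm before. The force fell from as much as 7.8 N (highest reading) to under 1 N at each press, as expected when a section snaps.
- **Box positions:** both boxes moved less than 0.5 mm, which is within measurement noise.
- **Smaller box:** its overall outline is unchanged, and in the pictures its two sections still look raised. I did not measure their angles separately.
- **Other objects:** they look unmoved in both camera views, and the tool is clear of everything. No check failed or disagreed.

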